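# Seat the check weight in the pantry scale

## Robot

A 6-joint arm with a two-finger parallel gripper is mounted at the origin on the work surface. World frame = base frame: x ahead of the robot, y to its left, z up, the work surface at z = 0. Lengths are in mm, angles in rad, forces in N, time in s.
With the tool pointing down it reaches from about 275 to 1000 mm from the base axis. Payload 8.4 kg.
Tool frame: the origin (TCP) lies midway between the tips of the shut fingers; the grasp point (between the pads) lies 19 mm behind it; z points along the fingers, y is the direction in which the jaws open and shut (so a half turn about z gives the same grasp; the last joint's range is limited). The gripper opens to 85 mm and grips with 20 to 120 N. Pads are 22 mm wide; open, the fingers measure 114 mm over their backs; the gripper's body (76 mm by 85 mm) begins 54 mm behind the grasp point. The pads swing forward as they close: fully open they stand 13 mm farther back than shut.
Start: joints at [-1.229, 0.353, 1.633, -0, 1.155, -0.002], TCP at [210.666, -588.428, 231.281] pointing down, gripper open.
Joint ranges: [-2.63, 2.63], [-0.92, 2.1], [0.06, 2.66], [-1.3, 4.44], [0, 2.69], [-3.02, 3.02]. Speed limits (rad/s): [2.22, 2.22, 2.79, 3.14, 3.14, 3.14].

## Interface

Orientations are given as [roll, pitch, yaw] about the fixed x, y, z axes, in that order (R = Rz(yaw) Ry(pitch) Rx(roll)).
In Python, from rig import * gives the robot as it stands.
- The arm moves only by the tool play_rows, never from a script. Its argument "moves" is a list of rows, each a list of 3 entries, a list of its own where there are three numbers: the shift along the tool's x, y, z in m, then the turn, a rotation vector about the tool's x, y, z in rad, then the opening in per cent of the stroke, from 0 (shut) to 100 (fully open). In form: [[[x, y, z], [rx, ry, rz], fingers], ...]. A call has 1 to 20 rows; each row shifts and turns the commanded pose from where the row before left it, along the tool's axes as they then stand; what a row does not reach is not made up. A row lasts 1/10 s, in which the tool goes at most 50 mm and 8.59 degrees, less where a joint would pass 70% of its speed; a pose out of reach is approached as far as the arm can. A call is refused whole if a number of a shift passes 0.05 or a number of a turn 0.15, either way. A call with a gripper value outside its range is refused whole. The fingers move at their own pace and stop on an object; "squeeze" is the grip in N (left out, the last holds). Time passes only in rows, so rows that do not move let the fingers close. It gives the time, the measured TCP pose, the force and the opening at its end, in the units of the state.
- sense(): the state, without advancing time (a new reading comes with each control period).
- grab_frame(name): name is "scene" or "side" or "wrist"; returns a dict with "pixels" (384x512x3 uint8, red, green, blue), "intrinsics" (3x3 intrinsics, pixels), "distortion" ([k1, k2, p1, p2, k3] as OpenCV has them; the pictures are not rectified), "R" (3x3) and "t" (3): a world point X has camera coordinates R X + t. Camera axes: x right, y down, z forward; pixel columns grow to the right and rows downward; lengths in mm; the calibration is good to about 2 mm. A picture is of the moment at which its call begins. There is no depth.
- sign_off(): hands the job in, once; it reports no verdict.
The state is a dict: "clock": time; "qpos": joint angles; "qvel": joint speeds; "joint_efforts": joint torques, N m; "eef_pos": TCP position; "tcp_rot": TCP orientation; "contact_force": force on the tool from outside, world axes, zero at the start; "wrist_torque": the same for the moment, N m; "opening": opening from 0.0 (shut) to 1.0 (fully open).
Only numpy, scipy, OpenCV 4.12 (cv2) and the standard library are available. Lean on these libraries where they do the work, as an engineer would, in place of code of your own. Each camera call takes 0.05 s, during which the arm holds its last target. There are 200 camera calls.

## Task

Before the parcels are weighed, take the larger of the two knobbed steel check discs off the wooden block and lay it flat on the bare end of the scale's steel plate, away from the round pocket. Then slide it along the guide rail, keeping it on the plate and never loading the scale with more than 25 N in any direction, until it drops into the pocket and sits flat on the pocket's floor. Let go of it and leave the small disc, the cans and the jar where they stand.

Things in the scene. Friction and masses are not known exactly. Their poses are not given: they have to be found in the camera images.
- scale: Low fixed white bench scale, 230 x 280 mm. Origin: at table height under it, at x = 0 on the line through the pocket's centre; z up, x away from the robot at yaw 0, y along the rail. Steel plate on it: top at z = 70 mm unloaded, covers x -85 to 27 and y -97 to 67 mm or more. Plate and rail sink 1 mm per 10 N (at most 8 mm), are rigid sideways. Over 25 N harms it.
- rail (a point): Middle of the top edge of the guide rail's face: a straight steel rail on the plate's far side, from y = -135 to 135 mm of the scale, 20 mm thick, top 10 mm above the plate. Its face, towards the robot, is at x = 27.5 mm of the scale, so a disc touching it is 0.5 mm beyond the pocket's centre line and still fits. Axes as the scale's.
- landing (a point): Point on the plate's top at its bare end, x = 0, y = -65 mm of the scale. Lay the disc with its centre within 15 mm of here (the rail blocks it from 0.5 mm on in +x). The pocket, the plate's only recess, 57 mm across, 3.5 mm deep, flat, is 65 to 140 mm from here along the scale's +y: different each time, not measured, to be seen or felt. In it the disc stands 8.5 mm proud.
- disc: The larger check weight, bare steel, about 0.26 kg: a flat disc 54 mm across and 12 mm thick, its top rim bevelled 3.5 mm, with an upright stem (10 mm across) in the middle that carries a round knob 18 mm across, from 26 to 44 mm above the underside. Origin: centre of its underside; z up.
- small_disc: The smaller check weight, same shape, height and knob, but its disc is 40 mm across. Origin: centre of its underside. To be left alone.
- block: Fixed wooden block 180 x 85 x 20 mm on which both discs lie, 90 mm apart along its long x axis (either may be at either end). Origin: centre of its underside.
- can_a: Food can with red band, 74 mm diameter, 110 mm tall, on the table; origin at the centre of its underside. Left alone.
- can_b: Food can with green band, 74 mm diameter, 110 mm tall, on the table; origin at the centre of its underside. Left alone.
- jar: Jar with steel lid, 64 mm diameter, 90 mm tall, on the table; origin at the centre of its underside. Left alone.
Not all that is in view belongs to the job. What is shaped like the disc but green is not meant.

How it is judged (in metres and radians):
On the way, in this order (a step that is already met when the one before it is completed fails the run):
1. the larger disc lies flat on the bare end of the scale's plate (its centre at y below -45 mm in the scale's frame) (contact force between disc and scale above 0.5 N and y of disc in the frame of scale between -0.1 and -0.045 m and x of disc in the frame of scale between -0.075 and 0.02 m and z of disc in the frame of scale above 0.0675 m and angle between disc's own z axis and vertical below 0.06 rad), for 0.1 s.
2. the disc has dropped into the pocket (z of disc in the frame of scale between 0.062 and 0.0675 m and x of disc in the frame of scale between -0.006 and 0.006 m and y of disc in the frame of scale between -0.006 and 0.081 m and angle between disc's own z axis and vertical below 0.04 rad), for 0.2 s.
At the end, for the whole second after the job is handed in: The larger disc sits in the scale's pocket: its underside at least 2.5 mm below the unloaded plate top (70 mm above the scale's origin), tilted less than 0.04 rad, at rest and released, its centre within 6 mm of the pocket's line along the rail (all of step 2 and linear speed of disc below 0.01 m/s); the robot touches nothing.
It fails at once if the scale is loaded with more than 25 N (contact force between anything else and scale above 25 N).
It fails at once if the disc is lowered or dropped onto the pocket's part of the plate (y over -30 mm in the scale's frame) instead of slid there: it is 6 to 40 mm above the plate there (y of disc in the frame of scale between -0.03 and 0.14 m and x of disc in the frame of scale between -0.085 and 0.05 m and z of disc in the frame of scale between 0.076 and 0.11 m).
It fails at once if the small disc, a can or the jar is moved more than 20 mm (distance of any of small_disc, can_a, can_b, jar from where it was at the start of the episode above 0.02 m).
It also fails if it takes over 54 s, if anything falls off the work surface, if the arm or the gripper's body presses on something with over 40 N, if the wrist force passes 120 N, or if a joint passes its speed limit or range.

## Working session

There is one attempt and no reset: what is moved stays moved. The work goes in short steps, Python scripts to look and compute and a tool call to move; the robot and the scene stay as the last step left them, time stands still between calls to the robot, and variables do not carry over. Pictures are saved under pics/ and viewed, about 8 in all and at most 12, crops included, and the job is handed in when it is done.

Besides the shell and the picture viewer there is one more tool, called as name([rows], argument=value, ...), one row to a line, values as JSON. play_rows: Moves the arm, as the interface text tells. Its arguments: {"type":"object","properties":{"moves":{"type":"array"},"squeeze":{"type":"number"}},"required":["moves"]}

```bash
ls; mkdir -p pics
cat > h.py <<'E'
from rig import *
import numpy as np, cv2
def shot(n,f):
    g=grab_frame(n); cv2.imwrite('pics/'+f+'.png',g['pixels'][:,:,::-1]); np.savez('pics/'+f,**g); return g
def load(f): return dict(np.load('pics/'+f+'.npz'))
def ray(g,uv):
    K=np.array(g['intrinsics']);D=np.array(g['distortion'],float);R=np.array(g['R']);t=np.array(g['t'])
    p=cv2.undistortPoints(np.array([[uv]],float),K,D)[0,0]
    return -R.T@t, R.T@np.array([p[0],p[1],1.])
def onz(g,uv,z):
    c,d=ray(g,uv); return c+d*(z-c[2])/d[2]
def tri(l):
    A=np.zeros((3,3));b=np.zeros(3)
    for g,uv in l:
        c,d=ray(g,uv); d=d/np.linalg.norm(d); P=np.eye(3)-np.outer(d,d); A+=P;b+=P@c
    x=np.linalg.solve(A,b); return x,[round(float(np.linalg.norm((np.eye(3)-np.outer(d/np.linalg.norm(d),d/np.linalg.norm(d)))@(x-c))),1) for c,d in (ray(*q) for q in l)]
def proj(g,X):
    return cv2.projectPoints(np.array(X,float).reshape(-1,3),cv2.Rodrigues(np.array(g['R']))[0],np.array(g['t'],float),np.array(g['intrinsics']),np.array(g['distortion'],float))[0].reshape(-1,2)
E
python3 - <<'E'
from h import *
for n in ['scene','side','wrist']:
    g=shot(n,n+'0'); print(n,-np.array(g['R']).T@g['t'],np.array(g['R'])[2],g['intrinsics'][0][0])
a=np.hstack([load(n+'0')['pixels'] for n in ['scene','side']]); 
print(sense())
E
```

```text
pics
scene [ 847.98459859 -522.32906487 1059.47873271] [-0.27115012  0.46187034 -0.84448411] 379.39921817778645
side [  444.8087643  -1027.42759763   731.76718056] [ 0.05150281  0.84404353 -0.53379581] 365.30390167247526
wrist [ 290.80333136 -559.74054165  374.03169141] [-0.30555022 -0.10879344 -0.9459403 ] 277.6568319605099
{'clock': 0.15, 'qpos': array([-1.22941066e+00,  3.53525003e-01,  1.63395822e+00,  7.97012822e-06,
        1.15522323e+00, -2.37907665e-03]), 'qvel': array([-0.00025513, -0.00228016, -0.00047216,  0.00147206,  0.0016368 ,
       -0.00041129]), 'joint_efforts': array([-5.55862771e-04, -6.05636430e+01, -3.42340100e+01, -7.53238010e-05,
        6.24534296e-03, -2.18323680e-05]), 'eef_pos': array([ 210.53653016, -588.07755307,  230.7138727 ]), 'tcp_rot': array([-3.14047888e+00, -9.93795058e-06,  3.43761518e-01]), 'contact_force': array([ 0.04109045,  0.1410184 , -0.37121439]), 'wrist_torque': array([-0.00790316, -0.00060086, -0.02986603]), 'opening': 0.999316342093731}
```

View pics/scene0.png

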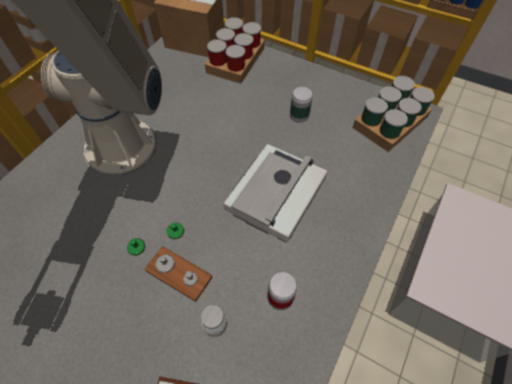

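View pics/side0.png

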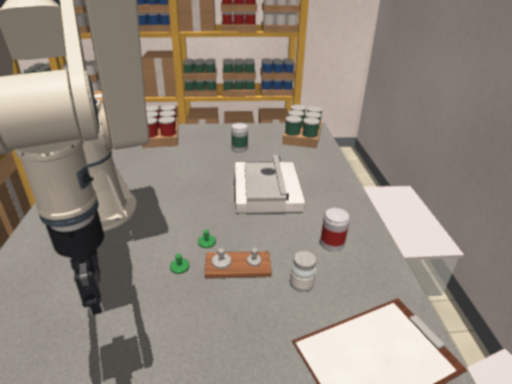

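The scene view shows the block at (178,272), with the larger disc at (165,263) and the smaller at (190,278). The scale is at (277,190), its pocket at (283,177) and its rail running (310,157)–(268,222). The side view shows the discs at (221,260) and (254,258) and the pocket at (268,171). I'll enlarge these areas.

Run:
```python
from h import *
s=load('scene0')['pixels'];d=load('side0')['pixels']
def c(p,x,y,w,h): return cv2.resize(p[y:y+h,x:x+w],(400,300),interpolation=cv2.INTER_CUBIC)
a=np.vstack([np.hstack([c(s,217,142,120,90)[:, :],c(s,138,240,80,60)]),np.hstack([c(d,220,150,100,75),c(d,198,235,80,60)])])
cv2.imwrite('pics/crop0.png',a[:,:,::-1])
```

```text
(no output)
```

View pics/crop0.png

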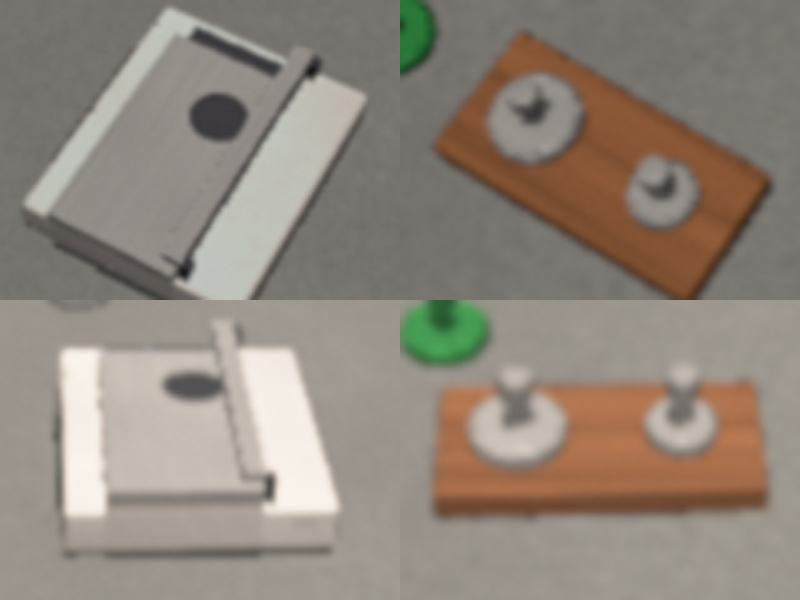

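View pics/wrist0.png

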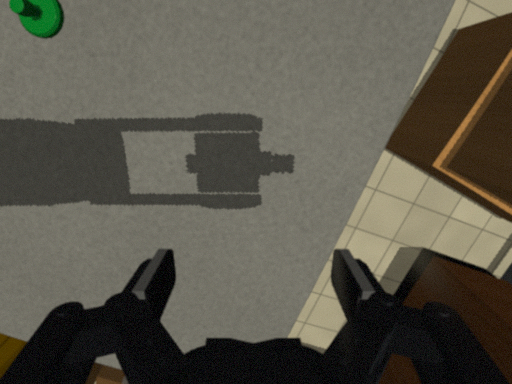

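Run:
```python
from h import *
s=load('scene0');d=load('side0')
P={'pocket':((282.4,177.1),(268.2,171.5)),'disc':((165,263.6),(221.4,260.6)),'sm':((190.4,278.4),(254.2,259.8)),
'knob':((164,259.5),(221.2,250.6)),'railfar':((307.9,157),(275.5,155.5)),'railnear':((271,220.6),(284.5,193.2)),
'cFL':((267.4,144.4),(235.5,162.5)),'cFR':((327.1,171.1),(293.3,162)),'cNL':((224.5,204.1),(236.2,203.7))}
np.set_printoptions(precision=1,suppress=True)
for k,(a,b) in P.items(): print(k,*tri([(s,a),(d,b)]))
for k,z in (('pocket',70),('disc',29),('sm',29)):
    print(k,[onz(g,uv,z) for g,uv in zip((s,d),P[k])])
print('cans', onz(s,(302,90),110),onz(s,(283,281),110),onz(s,(213,313),90))
w=load('wrist0'); print(w['R'],w['t'])
print(onz(w,(256,150),0))
```

```text
pocket [586.2 120.   66.7] [1.0, 1.0]
disc [ 418.6 -288.7   23.3] [1.6, 1.6]
sm [ 508.4 -289.4   23.7] [1.0, 1.0]
knob [ 420.7 -287.    56.9] [3.5, 3.5]
railfar [624.7 224.4  77.3] [0.9, 0.9]
railnear [626.9 -36.4  72. ] [4.1, 4.1]
cFL [471.  231.8  44.2] [2.7, 2.7]
cFR [696.9 226.   46.5] [0.9, 0.9]
cNL [466.8 -41.4  38.7] [2.8, 2.8]
pocket [array([588. , 117.2,  70. ]), array([584.8, 115.4,  70. ])]
disc [array([ 422.6, -290.7,   29. ]), array([ 417.5, -293.4,   29. ])]
sm [array([ 511.1, -291.1,   29. ]), array([ 507.1, -294.1,   29. ])]
cans [486.4 459.7 110. ] [ 748.8 -197.   110. ] [ 631.7 -350.5   90. ]
[[ 0.3 -0.9 -0. ]
 [-0.9 -0.3  0.3]
 [-0.3 -0.1 -0.9]] [-624.8  -41.   381.8]
[ 231.1 -585.3    0. ]
```

play_rows([
  [[0.03, -0.021, 0.003], [0, 0, 0], 100],
  [[0.03, -0.021, 0.003], [0, 0, 0], 100],
  [[0.03, -0.021, 0.003], [0, 0, 0], 100],
  [[0.03, -0.021, 0.003], [0, 0, 0], 100],
  [[0.03, -0.021, 0.003], [0, 0, 0], 100],
  [[0.03, -0.021, 0.003], [0, 0, 0], 100],
  [[0.03, -0.021, 0.003], [0, 0, 0], 100],
  [[0.03, -0.021, 0.003], [0, 0, 0], 100],
  [[0.03, -0.021, 0.003], [0, 0, 0], 100],
  [[0.03, -0.021, 0.003], [0, 0, 0], 100],
  [[0, 0, 0], [0, 0, 0.115], 100],
  [[0, 0, 0], [0, 0, 0.115], 100],
  [[0, 0, 0], [0, 0, 0.114], 100],
  [[0, 0, 0], [0, 0, 0], 100],
  [[0, 0, 0], [0, 0, 0], 100],
])

```text
clock: 1.65
eef_pos: [422.2, -289.6, 201.2]
tcp_rot: [-3.141, 0.0, 0.003]
contact_force: [0.3, -0.3, 0.4]
opening: 0.999
```

Run:
```python
from h import *
g=shot('wrist','wrist1'); print(sense()['eef_pos'],sense()['tcp_rot'], sense()['qpos'],proj(g,[[419,-290,32],[419,-290,64],[508,-290,32]]))
```

```text
[ 422.21704943 -289.60963191  201.2108217 ] [-3.14146394e+00  1.33642720e-04  2.69871255e-03] [-6.04167175e-01  2.11273137e-01  1.90268517e+00  3.44720802e-05
  1.02781753e+00  9.63912634e-01] [[253.383498   179.1623945 ]
 [253.43271843 187.39478823]
 [253.69221922  99.15718683]]
```

View pics/wrist1.png

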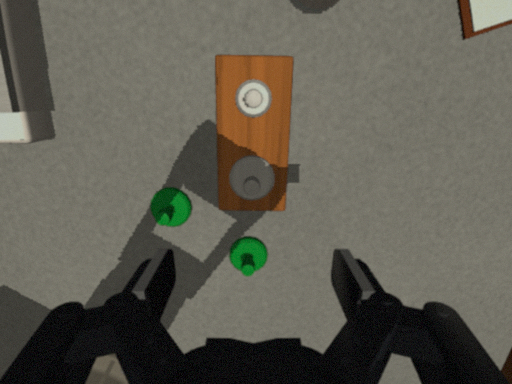

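Wrist view: the large disc (in shadow) is at (252,177) with its knob at (251.5,185), and the small disc is at (254,98). The green decoys are at (171,208) and (248,255).

Run:
```python
from h import *
np.set_printoptions(precision=1,suppress=True)
g=load('wrist1');s=load('scene0');d=load('side0')
print(onz(g,(252,177),30),onz(g,(251.5,185),64),onz(g,(171,208),10),onz(g,(248,255),10))
print(tri([(g,(252,177)),(s,(165,263.6)),(d,(221.4,260.6))]),tri([(g,(251.5,184.5)),(s,(164,259)),(d,(221.2,250.4))]))
# blob refine of the gray disc on brown
im=g['pixels'].astype(int); m=((im[:,:,0]-im[:,:,2])<18).astype(np.uint8)[150:205,222:284]
c,_=cv2.findContours(m,cv2.RETR_LIST,cv2.CHAIN_APPROX_NONE)
for k in c:
  if cv2.contourArea(k)>500: print(cv2.contourArea(k),cv2.minEnclosingCircle(k),cv2.fitEllipse(k))
```

```text
[ 421.1 -288.4   30. ] [ 421.6 -287.9   64. ] [ 373.6 -183.    10. ] [ 304.2 -283.    10. ]
(array([ 418.7, -288.5,   23. ]), [0.4, 1.4, 1.7]) (array([ 420.6, -287.2,   58.3]), [0.8, 3.1, 3.2])
1467.0 ((29.659292221069336, 27.360820770263672), 22.382213592529297) ((29.49271011352539, 27.47920036315918), (43.14311599731445, 43.394187927246094), 105.35588073730469)
```

play_rows([
  [[-0.001, -0.0015, 0.026], [0, 0, 0.003], 100],
  [[0, 0, 0.026], [0, 0, 0], 100],
  [[0, 0, 0.026], [0, 0, 0], 100],
  [[0, 0, 0.026], [0, 0, 0], 100],
  [[0, 0, 0.022], [0, 0, 0], 100],
  [[0, 0, 0.016], [0, 0, 0], 100],
  [[0, 0, 0.014], [0, 0, 0], 60],
  [[0, 0, 0.01], [0, 0, 0], 60],
  [[0, 0, 0], [0, 0, 0], 45],
  [[0, 0, 0], [0, 0, 0], 45],
], squeeze=20)

```text
clock: 2.7
eef_pos: [421.5, -288.2, 35.5]
tcp_rot: [3.142, -0.0, -0.003]
contact_force: [1.3, -0.9, -0.0]
opening: 0.451
```

Run:
```python
from h import *
g=shot('wrist','wrist2'); side=shot('side','side2')
cv2.imwrite('pics/c2.png',np.hstack([g['pixels'][84:384,100:412],cv2.resize(side['pixels'][215:290,180:280],(400,300),interpolation=2)])[:,:,::-1])
```

```text
(no output)
```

View pics/c2.png

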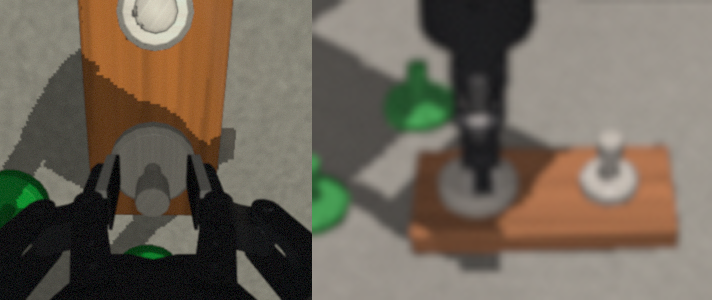

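The knob (152,190 in the left half) is centred between the open pads and the fingers clear the disc. Closing.

play_rows([
  [[0, 0, 0], [0, 0, 0], 30],
  [[0, 0, 0], [0, 0, 0], 15],
  [[0, 0, 0], [0, 0, 0], 0],
  [[0, 0, 0], [0, 0, 0], 0],
  [[0, 0, 0], [0, 0, 0], 0],
  [[0, 0, 0], [0, 0, 0], 0],
  [[0, 0, -0.005], [0, 0, 0], 0],
  [[0, 0, -0.02], [0, 0, 0], 0],
  [[0, 0, -0.03], [0, 0, 0], 0],
  [[0, 0, -0.03], [0, 0, 0], 0],
  [[0, 0, -0.03], [0, 0, 0], 0],
  [[0, 0, 0], [0, 0, 0], 0],
  [[0, 0, 0], [0, 0, 0], 0],
], squeeze=40)

```text
clock: 4.1
eef_pos: [421.3, -288.1, 150.5]
tcp_rot: [3.141, -0.001, -0.003]
contact_force: [-0.8, 0.8, -3.7]
opening: 0.196
```

Run:
```python
from h import *
print(sense()['eef_pos'],sense()['contact_force'],sense()['opening'])
g=shot('wrist','wrist3'); side=shot('side','side3')
cv2.imwrite('pics/c3.png',np.hstack([g['pixels'][84:384,100:412],cv2.resize(side['pixels'][185:260,180:280],(400,300),interpolation=2)])[:,:,::-1])
```

```text
[ 421.31730735 -288.10630506  150.52661303] [-0.80465569  0.79634625 -3.69036357] 0.1959920906992966
```

View pics/c3.png

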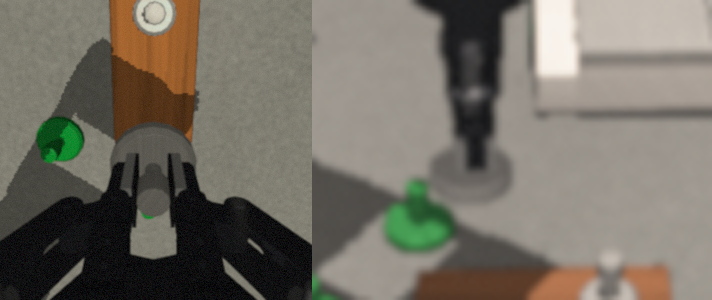

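play_rows([
  [[0.015, -0.03, -0.005], [0, 0, 0], 0],
  [[0.015, -0.03, -0.005], [0, 0, 0], 0],
  [[0.015, -0.03, -0.005], [0, 0, 0], 0],
  [[0.015, -0.03, -0.005], [0, 0, 0], 0],
  [[0.015, -0.03, -0.005], [0, 0, 0], 0],
  [[0.015, -0.03, -0.005], [0, 0, 0], 0],
  [[0.015, -0.03, -0.005], [0, 0, 0], 0],
  [[0.015, -0.03, -0.005], [0, 0, 0], 0],
  [[0.015, -0.03, -0.005], [0, 0, 0], 0],
  [[0.015, -0.03, -0.005], [0, 0, 0], 0],
  [[0, 0, 0], [0, 0, 0], 0],
  [[0, 0, 0], [0, 0, 0], 0],
])

```text
clock: 5.4
eef_pos: [571.5, 11.9, 198.6]
tcp_rot: [3.141, 0.003, -0.001]
contact_force: [-0.8, -0.3, -3.1]
opening: 0.195
```

Run:
```python
from h import *
print(sense()['eef_pos'],sense()['tcp_rot'],sense()['contact_force'],sense()['opening'])
g=shot('wrist','wrist4')
```

```text
[571.46798449  11.90543989 198.57076235] [ 3.14124999e+00  2.93908565e-03 -1.43317397e-03] [-0.83985334 -0.32820875 -3.08514774] 0.19463186107718533
```

View pics/wrist4.png

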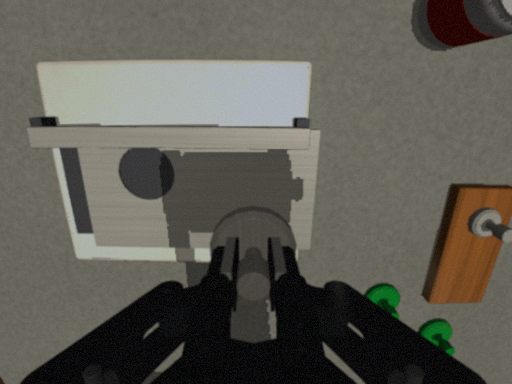

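Wrist view: pocket at (147,173), the rail's robot-side top edge along v≈148–150, and the held disc at (253,245). I'll measure the edge and pocket.

Run:
```python
from h import *
np.set_printoptions(precision=1,suppress=True)
g=load('wrist4');s=load('scene0');d=load('side0')
im=cv2.GaussianBlur(cv2.cvtColor(g['pixels'],cv2.COLOR_RGB2GRAY),(3,3),0).astype(float)
for u in (40,90,110,130,155,180,220,260,290,300): print(u,im[142:156,u].astype(int), onz(g,(u,142+np.argmin(np.diff(im[142:156,u]))+.5),80))
# pocket
m=(im<62).astype(np.uint8)[140:206,112:165]
n,l,st,ce=cv2.connectedComponentsWithStats(m); 
k=1+np.argmax(st[1:,4]); c,_=cv2.findContours((l==k).astype(np.uint8),0,1); e=cv2.fitEllipse(max(c,key=len)); print(st[k],e)
p=(e[0][0]+112,e[0][1]+140)
print('pocket',onz(g,p,70),onz(g,p,66.5)); print(tri([(g,p),(s,(282.4,177.1)),(d,(268.2,171.5))]))
print('rail ends', [onz(g,q,80) for q in ((31.5,148),(318,150),(30,128),(319,129))])
print('scale corners z50?',[onz(g,q,60) for q in ((39,63),(311,62),(75,260))])
```

```text
40 [131 131 131 130 125 114 107 106 107 107 106 105 105 105] [616.1 219.1  80. ]
90 [134 136 136 135 134 134 134 135 136 137 136 134 133 134] [609.5 169.3  80. ]
110 [137 138 139 137 132 126 127 132 136 137 136 134 134 135] [615.1 148.5  80. ]
130 [137 138 139 139 131 113  95  79  65  57  56  57  56  57] [614.9 128.9  80. ]
155 [139 138 140 140 128 102  76  61  56  57  58  58  58  58] [614.7 104.8  80. ]
180 [140 138 139 141 138 131 128 133 133 124 113 107 104  96] [609.7  81.3  80. ]
220 [146 143 140 143 145 139 134 140 143 127  97  77  73  73] [609.6  43.2  80. ]
260 [150 149 146 145 145 143 136 133 137 128 100  77  69  69] [609.5   5.2  80. ]
290 [151 150 151 150 149 148 140 133 140 150 153 150 143 139] [613.3 -23.1  80. ]
300 [152 153 152 151 150 149 142 138 143 152 154 153 149 147] [613.3 -32.6  80. ]
[   8    9   45   49 1899] ((32.09563446044922, 32.153717041015625), (46.10866165161133, 52.29106140136719), 153.1677703857422)
pocket [587.1 122.5  70. ] [586.2 123.9  66.5]
(array([586. , 123.1,  64.7]), [1.5, 2.1, 0.7])
rail ends [array([614.8, 228.3,  80. ]), array([610.9, -49.8,  80. ]), array([634. , 225.1,  80. ]), array([630.5, -49.4,  80. ])]
scale corners z50? [array([693.5, 217.5,  60. ]), array([690.2, -42.4,  60. ]), array([476.4, 226.1,  60. ])]
```

play_rows([
  [[0.004, -0.004, 0.02], [0, 0, 0], 0],
  [[0.004, -0.004, 0.02], [0, 0, 0], 0],
  [[0.0035, -0.004, 0.02], [0, 0, 0], 0],
  [[0, 0, 0.02], [0, 0, 0], 0],
  [[0, 0, 0.018], [0, 0, 0], 0],
  [[0, 0, 0.008], [0, 0, 0], 0],
  [[0, 0, 0], [0, 0, 0], 0],
  [[0, 0, 0], [0, 0, 0], 0],
  [[0, 0, 0], [0, 0, 0], 0],
])

```text
clock: 6.35
eef_pos: [584.4, 23.1, 95.2]
tcp_rot: [-3.142, -0.001, -0.004]
contact_force: [-0.3, -0.3, -2.0]
opening: 0.192
```

Run:
```python
from h import *
print(sense()['eef_pos'],sense()['tcp_rot'],sense()['contact_force'],sense()['opening'])
w=shot('wrist','wrist5');side=shot('side','side5');sc=shot('scene','scene5')
cv2.imwrite('pics/c5.png',np.hstack([cv2.resize(w['pixels'],(400,300)),cv2.resize(side['pixels'][135:210,220:320],(400,300),interpolation=2)])[:,:,::-1])
```

```text
[584.414401    23.1194966   95.23799405] [-3.14156475e+00 -1.46831738e-03 -3.54107762e-03] [-0.2541089  -0.34673767 -2.01157147] 0.19171077190700814
```

View pics/c5.png

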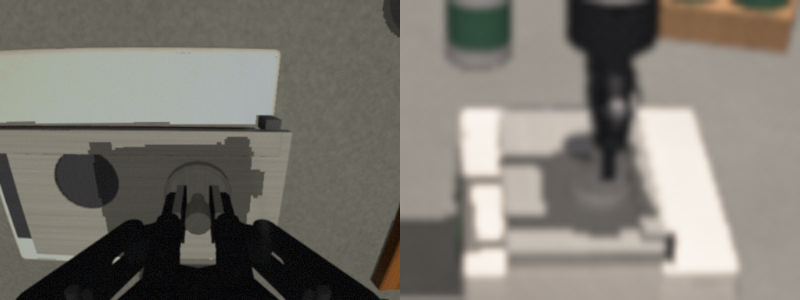

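Wrist view shows the disc clear of the rail on the plate's bare end, with the pocket at about (85,180) in the scaled crop. I'll lower it slowly and watch the force.

play_rows([
  [[0, 0, 0.001], [0, 0, 0], 0],
  [[0, 0, 0.001], [0, 0, 0], 0],
  [[0, 0, 0.001], [0, 0, 0], 0],
  [[0, 0, 0], [0, 0, 0], 0],
  [[0, 0, 0], [0, 0, 0], 0],
])

```text
clock: 7.0
eef_pos: [583.8, 23.4, 91.2]
tcp_rot: [3.142, 0.0, -0.003]
contact_force: [-0.6, -0.3, -2.7]
opening: 0.191
```

play_rows([
  [[0, 0, 0.001], [0, 0, 0], 0],
  [[0, 0, 0.001], [0, 0, 0], 0],
  [[0, 0, 0], [0, 0, 0], 0],
  [[0, 0, 0], [0, 0, 0], 0],
])

```text
clock: 7.4
eef_pos: [583.8, 23.4, 89.2]
tcp_rot: [-3.142, 0.0, -0.003]
contact_force: [-0.3, 0.1, -3.2]
opening: 0.196
```

play_rows([
  [[0, 0, 0.001], [0, 0, 0], 0],
  [[0, 0, 0.001], [0, 0, 0], 0],
  [[0, 0, 0.0005], [0, 0, 0], 0],
  [[0, 0, 0], [0, 0, 0], 0],
  [[0, 0, 0], [0, 0, 0], 0],
])

```text
clock: 7.9
eef_pos: [583.8, 23.4, 86.8]
tcp_rot: [3.142, 0.0, -0.003]
contact_force: [0.4, -0.5, -2.2]
opening: 0.193
```

play_rows([
  [[0, 0, 0.0005], [0, 0, 0], 0],
  [[0, 0, 0.0005], [0, 0, 0], 0],
  [[0, 0, 0], [0, 0, 0], 0],
  [[0, 0, 0], [0, 0, 0], 0],
])

```text
clock: 8.3
eef_pos: [583.9, 23.4, 85.9]
tcp_rot: [-3.142, -0.0, -0.003]
contact_force: [-0.8, -0.4, -0.6]
opening: 0.195
```

play_rows([
  [[0, 0, 0.0003], [0, 0, 0], 0],
  [[0, 0, 0], [0, 0, 0], 0],
  [[0, 0, 0], [0, 0, 0], 0],
])

```text
clock: 8.6
eef_pos: [583.9, 23.5, 85.6]
tcp_rot: [-3.142, -0.0, -0.003]
contact_force: [-1.3, 0.7, 0.6]
opening: 0.198
```

play_rows([
  [[0.0005, 0, 0], [0, 0, 0], 0],
  [[0.0005, 0, 0], [0, 0, 0], 0],
  [[0, 0, 0], [0, 0, 0], 0],
  [[0, 0, 0], [0, 0, 0], 0],
])

```text
clock: 9.0
eef_pos: [584.2, 23.4, 85.4]
tcp_rot: [-3.142, 0.001, -0.003]
contact_force: [-5.5, 1.5, 4.7]
opening: 0.193
```

play_rows([
  [[0, 0, -0.0006], [0, 0, 0], 0],
  [[0, 0, 0], [0, 0, 0], 0],
  [[0, 0, 0], [0, 0, 0], 0],
], squeeze=20)

```text
clock: 9.3
eef_pos: [585.2, 23.2, 86.0]
tcp_rot: [3.141, -0.001, -0.003]
contact_force: [0.2, -0.4, -1.3]
opening: 0.197
```

play_rows([
  [[0.0005, 0, 0], [0, 0, 0], 0],
  [[0, 0, 0], [0, 0, 0], 0],
  [[0, 0, 0], [0, 0, 0], 0],
])

```text
clock: 9.6
eef_pos: [585.5, 23.3, 86.0]
tcp_rot: [3.142, -0.0, -0.003]
contact_force: [-0.9, 0.3, -2.2]
opening: 0.194
```

Friction was holding it there (coefficient about 0.7), not the rail. I'll go on gently towards the rail with a light load.

play_rows([
  [[0.0005, 0, 0], [0, 0, 0], 0],
  [[0.0005, 0, 0], [0, 0, 0], 0],
  [[0, 0, 0], [0, 0, 0], 0],
  [[0, 0, 0], [0, 0, 0], 0],
])

```text
clock: 10.0
eef_pos: [586.4, 23.4, 86.0]
tcp_rot: [-3.142, -0.0, -0.003]
contact_force: [0.3, 0.1, -2.2]
opening: 0.194
```

play_rows([
  [[0.0005, 0, 0], [0, 0, 0], 0],
  [[0, 0, 0], [0, 0, 0], 0],
  [[0, 0, 0], [0, 0, 0], 0],
])

```text
clock: 10.3
eef_pos: [586.9, 23.4, 86.1]
tcp_rot: [-3.142, -0.0, -0.003]
contact_force: [-0.6, -0.2, -2.7]
opening: 0.196
```

play_rows([
  [[0.0005, 0, 0], [0, 0, 0], 0],
  [[0, 0, 0], [0, 0, 0], 0],
  [[0, 0, 0], [0, 0, 0], 0],
])

```text
clock: 10.6
eef_pos: [587.4, 23.4, 86.1]
tcp_rot: [-3.142, -0.0, -0.003]
contact_force: [-0.9, 0.7, -3.0]
opening: 0.195
```

play_rows([
  [[0.0005, 0, 0], [0, 0, 0], 0],
  [[0, 0, 0], [0, 0, 0], 0],
  [[0, 0, 0], [0, 0, 0], 0],
])

```text
clock: 10.9
eef_pos: [587.9, 23.4, 86.1]
tcp_rot: [-3.142, -0.0, -0.003]
contact_force: [0.1, -0.3, -3.2]
opening: 0.192
```

play_rows([
  [[0.0005, 0, 0], [0, 0, 0], 0],
  [[0, 0, 0], [0, 0, 0], 0],
  [[0, 0, 0], [0, 0, 0], 0],
])

```text
clock: 11.2
eef_pos: [588.3, 23.4, 86.1]
tcp_rot: [-3.142, 0.0, -0.003]
contact_force: [-0.8, -0.3, -1.7]
opening: 0.193
```

play_rows([
  [[0.0005, 0, 0], [0, 0, 0], 0],
  [[0, 0, 0], [0, 0, 0], 0],
  [[0, 0, 0], [0, 0, 0], 0],
])

```text
clock: 11.5
eef_pos: [588.5, 23.3, 86.1]
tcp_rot: [3.142, 0.001, -0.003]
contact_force: [-1.0, 0.2, -1.7]
opening: 0.199
```

play_rows([
  [[0.0005, 0, 0], [0, 0, 0], 0],
  [[0, 0, 0], [0, 0, 0], 0],
  [[0, 0, 0], [0, 0, 0], 0],
])

```text
clock: 11.8
eef_pos: [588.9, 23.3, 86.0]
tcp_rot: [3.142, 0.001, -0.003]
contact_force: [-4.0, 0.7, 0.9]
opening: 0.193
```

Rail felt at TCP x≈588.5. I'll back off 0.4 mm and slide along +y with a light load.

play_rows([
  [[-0.0004, 0, 0.0002], [0, 0, 0], 0],
  [[0, 0, 0], [0, 0, 0], 0],
  [[0, -0.002, 0], [0, 0, 0], 0],
  [[0, -0.002, 0], [0, 0, 0], 0],
  [[0, -0.002, 0], [0, 0, 0], 0],
  [[0.0001, -0.002, 0], [0, 0, 0], 0],
  [[0, -0.002, 0], [0, 0, 0], 0],
  [[0, 0, 0], [0, 0, 0], 0],
  [[0, 0, 0], [0, 0, 0], 0],
])

```text
clock: 12.7
eef_pos: [589.0, 33.0, 85.9]
tcp_rot: [3.141, 0.0, -0.003]
contact_force: [-3.8, -3.0, 0.3]
opening: 0.19
```

play_rows([
  [[0, -0.003, 0], [0, 0, 0], 0],
  [[0, -0.003, 0], [0, 0, 0], 0],
  [[0.0001, -0.003, 0], [0, 0, 0], 0],
  [[0, -0.003, 0], [0, 0, 0], 0],
  [[0, -0.003, 0], [0, 0, 0], 0],
  [[0.0001, -0.003, 0], [0, 0, 0], 0],
  [[0, -0.002, 0], [0, 0, 0], 0],
  [[0, 0, 0], [0, 0, 0], 0],
  [[0, 0, 0], [0, 0, 0], 0],
])

```text
clock: 13.6
eef_pos: [589.2, 53.1, 85.9]
tcp_rot: [3.141, 0.0, -0.003]
contact_force: [-3.6, -3.2, 1.1]
opening: 0.194
```

play_rows([
  [[0, -0.003, 0], [0, 0, 0], 0],
  [[0, -0.003, 0], [0, 0, 0], 0],
  [[0, -0.003, 0], [0, 0, 0], 0],
  [[0.0001, -0.003, 0], [0, 0, 0], 0],
  [[0, -0.003, 0], [0, 0, 0], 0],
  [[0, -0.003, 0], [0, 0, 0], 0],
  [[0.0001, -0.003, 0], [0, 0, 0], 0],
  [[0, -0.003, 0], [0, 0, 0], 0],
  [[0, -0.003, 0], [0, 0, 0], 0],
  [[0.0001, -0.003, 0], [0, 0, 0], 0],
  [[0, 0, 0], [0, 0, 0], 0],
  [[0, 0, 0], [0, 0, 0], 0],
])

```text
clock: 14.8
eef_pos: [589.6, 83.3, 85.9]
tcp_rot: [3.142, 0.0, -0.003]
contact_force: [-4.3, -1.8, 1.1]
opening: 0.192
```

play_rows([
  [[0, -0.003, 0], [0, 0, 0], 0],
  [[0, -0.003, 0], [0, 0, 0], 0],
  [[0, -0.003, 0], [0, 0, 0], 0],
  [[0.0001, -0.003, 0], [0, 0, 0], 0],
  [[0, -0.003, 0], [0, 0, 0], 0],
  [[0, -0.003, 0], [0, 0, 0], 0],
  [[0.0001, -0.002, 0], [0, 0, 0], 0],
  [[0, 0, 0], [0, 0, 0], 0],
  [[0, 0, 0], [0, 0, 0], 0],
])

```text
clock: 15.7
eef_pos: [589.9, 103.3, 85.9]
tcp_rot: [3.142, 0.0, -0.003]
contact_force: [-4.2, -2.7, 0.0]
opening: 0.194
```

play_rows([
  [[0, -0.002, 0.0002], [0, 0, 0], 0],
  [[0, -0.002, 0], [0, 0, 0], 0],
  [[0, -0.002, 0], [0, 0, 0], 0],
  [[0, 0, 0], [0, 0, 0], 0],
  [[0, 0, 0], [0, 0, 0], 0],
])

```text
clock: 16.2
eef_pos: [590.0, 109.2, 85.7]
tcp_rot: [3.141, 0.0, -0.003]
contact_force: [-4.3, -3.5, 0.1]
opening: 0.197
```

play_rows([
  [[0.0001, -0.001, 0], [0, 0, 0], 0],
  [[0, -0.001, 0], [0, 0, 0], 0],
  [[0, -0.001, 0], [0, 0, 0], 0],
  [[0, 0, 0], [0, 0, 0], 0],
])

```text
clock: 16.6
eef_pos: [590.0, 112.1, 85.7]
tcp_rot: [3.141, 0.0, -0.003]
contact_force: [-4.3, -3.6, 1.2]
opening: 0.199
```

play_rows([
  [[0, -0.001, 0], [0, 0, 0], 0],
  [[0, -0.001, 0], [0, 0, 0], 0],
  [[0, 0, 0], [0, 0, 0], 0],
])

```text
clock: 16.9
eef_pos: [590.1, 114.1, 85.7]
tcp_rot: [3.141, 0.0, -0.003]
contact_force: [-3.2, -4.0, 1.4]
opening: 0.195
```

play_rows([
  [[0, -0.001, 0], [0, 0, 0], 0],
  [[0, -0.001, 0], [0, 0, 0], 0],
  [[0, 0, 0], [0, 0, 0], 0],
])

```text
clock: 17.2
eef_pos: [590.2, 116.2, 85.7]
tcp_rot: [3.141, -0.0, -0.003]
contact_force: [-3.2, -3.5, 0.9]
opening: 0.197
```

play_rows([
  [[0, -0.001, 0], [0, 0, 0], 0],
  [[0, -0.0005, 0], [0, 0, 0], 0],
  [[0, 0, 0], [0, 0, 0], 0],
])

```text
clock: 17.5
eef_pos: [590.2, 117.9, 85.6]
tcp_rot: [-3.141, -0.0, -0.003]
contact_force: [-2.8, -2.4, -0.6]
opening: 0.19
```

play_rows([
  [[0, -0.001, 0], [0, 0, 0], 0],
  [[0, -0.0005, 0], [0, 0, 0], 0],
  [[0, 0, 0], [0, 0, 0], 0],
])

```text
clock: 17.8
eef_pos: [590.2, 119.6, 85.6]
tcp_rot: [-3.141, -0.0, -0.003]
contact_force: [-0.9, -0.1, -3.0]
opening: 0.194
```

play_rows([
  [[0, -0.001, 0], [0, 0, 0], 0],
  [[0, -0.0005, 0], [0, 0, 0], 0],
  [[0, 0, 0], [0, 0, 0], 0],
])

```text
clock: 18.1
eef_pos: [590.2, 121.0, 85.7]
tcp_rot: [-3.141, -0.0, -0.003]
contact_force: [-2.0, -0.4, -3.2]
opening: 0.196
```

play_rows([
  [[0, -0.001, 0], [0, 0, 0], 0],
  [[0, -0.0005, 0], [0, 0, 0], 0],
  [[0, 0, 0], [0, 0, 0], 0],
])

```text
clock: 18.4
eef_pos: [590.2, 122.5, 85.7]
tcp_rot: [-3.142, -0.0, -0.003]
contact_force: [-2.2, -0.6, -2.4]
opening: 0.188
```

Support vanished between y≈119 and 122.5, so the disc is over the pocket. I'll centre it and lower.

play_rows([
  [[-0.0003, 0.001, 0], [0, 0, 0], 0],
  [[0, 0, 0.0005], [0, 0, 0], 0],
  [[0, 0, 0.0005], [0, 0, 0], 0],
  [[0, 0, 0], [0, 0, 0], 0],
])

```text
clock: 18.8
eef_pos: [590.0, 121.4, 84.7]
tcp_rot: [-3.142, -0.0, -0.003]
contact_force: [-1.6, 0.3, -2.6]
opening: 0.187
```

play_rows([
  [[0, 0, 0.0005], [0, 0, 0], 0],
  [[0, 0, 0.0005], [0, 0, 0], 0],
  [[0, 0, 0], [0, 0, 0], 0],
])

```text
clock: 19.1
eef_pos: [589.9, 121.4, 83.6]
tcp_rot: [-3.142, -0.0, -0.003]
contact_force: [-0.3, 0.7, -2.0]
opening: 0.196
```

play_rows([
  [[0, 0, 0.0005], [0, 0, 0], 0],
  [[0, 0, 0.0005], [0, 0, 0], 0],
  [[0, 0, 0], [0, 0, 0], 0],
  [[0, 0, 0], [0, 0, 0], 0],
])

```text
clock: 19.5
eef_pos: [589.9, 121.4, 82.6]
tcp_rot: [3.142, -0.0, -0.003]
contact_force: [-1.4, 0.1, -1.8]
opening: 0.193
```

play_rows([
  [[0, 0, 0.0003], [0, 0, 0], 0],
  [[0, 0, 0], [0, 0, 0], 0],
  [[0, 0, 0], [0, 0, 0], 0],
])

```text
clock: 19.8
eef_pos: [589.9, 121.4, 82.5]
tcp_rot: [-3.142, -0.0, -0.003]
contact_force: [-1.7, -0.2, -0.3]
opening: 0.197
```

On the floor. Releasing, pausing, then retreating upward.

play_rows([
  [[0, 0, 0], [0, 0, 0], 25],
  [[0, 0, 0], [0, 0, 0], 30],
  [[0, 0, 0], [0, 0, 0], 40],
  [[0, 0, 0], [0, 0, 0], 50],
  [[0, 0, 0], [0, 0, 0], 55],
  [[0, 0, 0], [0, 0, 0], 55],
  [[0, 0, 0], [0, 0, 0], 55],
  [[0, 0, -0.005], [0, 0, 0], 55],
  [[0, 0, -0.01], [0, 0, 0], 55],
  [[0, 0, -0.02], [0, 0, 0], 55],
  [[0, 0, -0.03], [0, 0, 0], 55],
  [[-0.01, 0.02, -0.03], [0, 0, 0], 55],
  [[-0.01, 0.03, -0.03], [0, 0, 0], 55],
  [[-0.01, 0.03, -0.02], [0, 0, 0], 55],
  [[-0.01, 0.03, 0], [0, 0, 0], 55],
  [[0, 0, 0], [0, 0, 0], 55],
  [[0, 0, 0], [0, 0, 0], 55],
])

```text
clock: 21.5
eef_pos: [549.6, 11.2, 228.2]
tcp_rot: [-3.141, -0.001, -0.005]
contact_force: [0.5, 0.2, 0.5]
opening: 0.549
```

Run:
```python
from h import *
print(sense()['eef_pos'],sense()['contact_force'])
w=shot('wrist','wrist6');side=shot('side','side6');sc=shot('scene','scene6')
c=lambda p:cv2.resize(p[142:232,217:337],(400,300),interpolation=2)
cv2.imwrite('pics/c6.png',np.vstack([np.hstack([w['pixels'][:300,:400],c(sc['pixels'])]),np.hstack([cv2.resize(side['pixels'],(400,300)),cv2.resize(side['pixels'][135:210,220:320],(400,300),interpolation=2)])])[:,:,::-1])
```

```text
[549.56431539  11.20812213 228.23332665] [0.53633238 0.20208119 0.5327027 ]
```

View pics/c6.png

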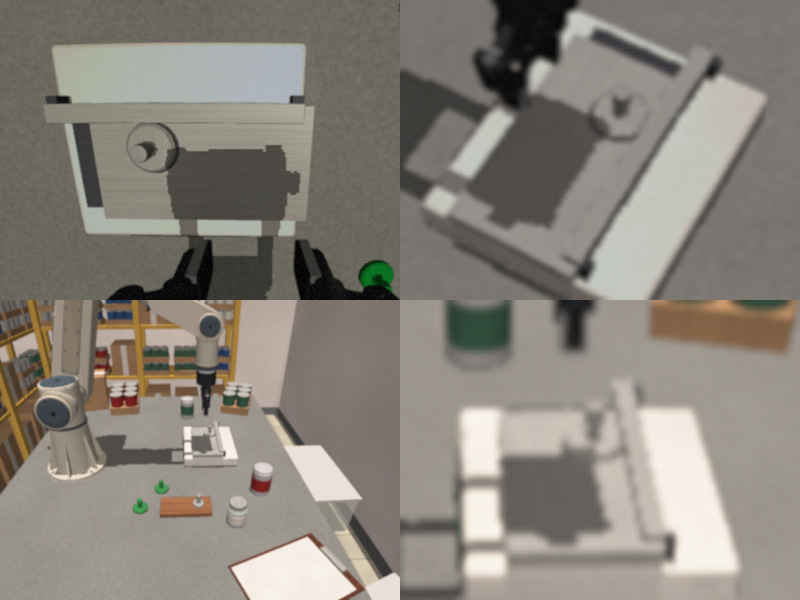

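The disc sits at (152,148) in the wrist view, with the pocket showing only as an even thin shadow line around its rim. The knob stands free, the gripper is well clear, and the small disc, cans and jar have not moved. Handing in.

Run:
```python
from h import *
print(sign_off(), sense()['clock'])
```

```text
the job is handed in; nothing more can be done
the job is handed in; nothing more can be done
```

The larger disc is in the scale's pocket and released, and I handed the job in at about 21.7 s of robot time; the sign-off gives no verdict. I gripped the disc by its knob and laid it on the bare end near the landing point. I then felt for the rail, slid the disc about 98 mm along it, and lowered it once the support vanished at y ≈ 119–122 mm.

**What the last checks showed:**
- **Seating:** the tool went down about 3.4 mm from plate contact to the pocket floor, against the 3.5 mm given. The last pictures show the disc level in the pocket.
- **Loads:** the largest force I read was about 10 N, during a brief stick on the plate before the rail. I read forces only at the end of each move, so short peaks in between were not seen.
- **Surroundings:** the gripper is well clear and touching nothing. By eye, the small disc, the cans and the jar stand where they were; I did not measure them again.

**What disagreed:**
- **Rail position:** I felt the rail about 2 mm farther out than the pictures gave, so I went by touch.
- **Pocket position:** the wrist camera put the pocket at y ≈ 122.5–124 mm, and the scene and side cameras at 115–120 mm. By touch it was about 121 mm.

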